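# Turn the ball dish to its stock carton

### The arm

A 6-joint arm with a two-finger parallel gripper is mounted at the origin on the work surface. World frame = base frame: x ahead of the robot, y to its left, z up, the work surface at z = 0. Lengths are in m, angles in rad, forces in N, time in s.
With the tool pointing down it reaches from about 0.25 to 0.775 m from the base axis. Payload 8.9 kg.
Tool frame: the origin (TCP) lies midway between the tips of the shut fingers; the grasp point (between the pads) lies 19 mm behind it (r.grasp_offset is the distance from the TCP to the grasp point, in m); z points along the fingers, y is the direction in which the jaws open and shut (so a half turn about z gives the same grasp; the last joint's range is limited). The gripper opens to 85 mm and grips with 20 to 120 N. Pads are 22 mm wide; open, the fingers measure 114 mm over their backs; the gripper's body (76 mm by 85 mm) begins 54 mm behind the grasp point. The pads swing forward as they close: fully open they stand 13 mm farther back than shut.
Start: joints at [-1.471, 0.291, -0.153, 1.127, 0, 1.431], TCP at [0.124, -0.51, 0.231] pointing down, gripper open.
Joint ranges: [-2.52, 2.52], [-0.91, 1.74], [-1.3, 1.37], [-1.96, 2.02], [-1.52, 1.47], [-3.14, 3.14]. Speed limits (rad/s): [2.22, 2.22, 2.79, 3.14, 3.14, 3.14].

### API

Orientations are given as a unit quaternion [x, y, z, w].
In Python, from workcell import r gives the robot as it stands.
- The arm moves only by the tool apply_moves, never from a script. Its argument "targets" is a list of rows, each an object of numbers: "dx", "dy", "dz": the shift along the tool's x, y, z in cm; "ax", "ay", "az": the turn, a rotation vector about the tool's x, y, z in degrees; "claw": the opening in per cent of the stroke, from 0 (shut) to 100 (fully open). In form: [{"dx": .., "dy": .., "dz": .., "ax": .., "ay": .., "az": .., "claw": ..}, ...]. A call has 1 to 5 rows; each row shifts and turns the pose as measured when the row begins, along the tool's axes as they then stand; what a row does not reach is not made up. A row lasts 1/10 s, in which the tool goes at most 50 mm and 8.59 degrees, less where a joint would pass 70% of its speed; a pose out of reach is approached as far as the arm can. A call is refused whole if a number of a shift passes 5 or a number of a turn 8.59, either way. A call with a gripper value outside its range is refused whole. The fingers move at their own pace and stop on an object; "force" is the grip in N (left out, the last holds). Time passes only in rows, so rows that do not move let the fingers close. It gives the time, the measured TCP pose, the force and the opening at its end, in the units of the state.
- r.observe(): the state, without advancing time (a new reading comes with each control period).
- r.camera(name): name is "scene" or "top" or "wrist"; returns a dict with "frame" (384x512x3 uint8, red, green, blue), "vertical_fov" (degrees; the focal length in pixels is half the picture's height over the tangent of half this angle, whatever the lens; pixels are square), "cx", "cy" (the principal point, pixels), "R" (3x3) and "t" (3): a world point X has camera coordinates R X + t. Camera axes: x right, y down, z forward; pixel columns grow to the right and rows downward; lengths in m; the calibration is good to about 2 mm. A picture is of the moment at which its call begins. There is no depth.
- r.job_done(): hands the job in, once; it reports no verdict.
The state is a dict: "time_s": time; "joint_positions": joint angles; "dq": joint speeds; "joint_efforts": joint torques, N m; "ee_pos": TCP position; "orientation": TCP orientation; "wrist_force": force on the tool from outside, world axes, zero at the start; "moment": the same for the moment, N m; "opening": finger opening in m.
Only numpy, scipy, OpenCV 4.12 (cv2) and the standard library are available. Lean on these libraries where they do the work, as an engineer would, in place of code of your own. Each camera call takes 0.05 s, during which the arm holds its last target. There are 200 camera calls.

### The job

One loose ball, blue or orange, lies in the spouted dish. Lift the dish by its arched handle straight up from its stand until its underside is a little above the rims of the cartons, turn it about a quarter turn so that its red spout points at the carton stocked with balls of the same colour as the ball in the dish, and finish holding it there, still and level, over its stand. Keep the dish level and the ball inside the black centring ring all the while, do not touch either ball, and leave the spare ball, tape roll, glue jar and wrench where they are; do not put the dish down or pour.

Things in the scene. Friction and masses are not known exactly. Their poses are not given: they have to be found in the camera images.
- dish: Loose round aluminium dish, about 0.35 kg, radius 72 mm, rim 33 mm high. Origin: centre of its underside, z up. Its floor slopes 10 degrees down to the centre (8 mm above the underside), so a ball rests on the axis and rolls off if tilted or jerked. Black ring of radius 35 mm painted on the floor. Red open spout, 38 mm wide, along +x, ending 100 mm from the axis. Arched handle across it along y.
- dish_grip (a point): Centre of the handle's straight level crossbar, on the dish's axis, 118 mm above the underside. The bar runs along the dish's y, 157 mm long between two posts, 14 mm wide (x), 16 mm high; its middle 70 mm is black: grip there from above, closing along the dish's x. Below the bar 70 mm are free down to the ball's top; the dish hangs balanced from it.
- stand: Fixed round stand, radius 55 mm, 30 mm high, black rubber top; origin at the centre of its underside on the work surface. The dish starts on it, centred.
- blue_ball_center (a point): Centre of the loose blue plastic ball, diameter 30 mm, 25 g. It is at the start either in the middle of the dish or in the holder.
- blue_ball: The same blue ball; its origin may lie at its underside and turns with it, so use its centre.
- orange_ball_center (a point): Centre of the loose orange plastic ball, diameter 30 mm, 25 g. It is at the start wherever the blue one is not: in the dish or in the holder.
- orange_ball: The same orange ball; its origin may lie at its underside and turns with it, so use its centre.
- holder: Fixed small grey pedestal with a conical seat, 60 mm wide at the foot, 45 mm high, beyond the spout; it carries the spare ball. Origin at the centre of its underside.
- blue_carton: Fixed open cardboard carton with blue balls in it, 150 x 150 mm, rim 80 mm high, two flaps folded down outside. Origin at the centre of its underside on the work surface. The two cartons stand on either side of the dish, their centres about 250 mm from it; either may be the left one.
- orange_carton: Fixed open cardboard carton with orange balls in it, otherwise like the blue one. Origin at the centre of its underside.
- tape_roll: Loose roll of yellow tape on a cardboard core lying flat, 90 mm across, 48 mm high; leave alone. Origin at the centre of its underside.
- glue_jar: Loose white jar with a black cap, 60 mm across, 110 mm high; leave alone. Origin at the centre of its underside.
- wrench: Loose steel wrench, 150 mm long, lying flat; leave alone.
There are look-alikes about, which are no part of the job. Leave any yellow look-alike of the dish alone. Leave any purple look-alike of the orange_carton alone.

How it is judged:
At the end, for the whole second after the job is handed in: Held still by the gripper alone: underside 80 to 250 mm up, centre within 50 mm of the stand's, level within 0.1 rad, ball within 20 mm of the dish's axis; the carton of that ball's colour lies ahead of the spout, its centre within 50 mm of the spout's centre line (((horizontal distance between blue_ball_center and dish below 0.02 m and z of blue_ball_center in the frame of dish between 0.012 and 0.04 m and x of blue_carton in the frame of dish above 0.1 m and y of blue_carton in the frame of dish between -0.05 and 0.05 m) or (horizontal distance between orange_ball_center and dish below 0.02 m and z of orange_ball_center in the frame of dish between 0.012 and 0.04 m and x of orange_carton in the frame of dish above 0.1 m and y of orange_carton in the frame of dish between -0.05 and 0.05 m)) and height (world z) of dish between 0.08 and 0.25 m and horizontal distance between dish and stand below 0.05 m and angle between dish's own z axis and vertical below 0.1 rad and linear speed of dish below 0.03 m/s and angular speed of dish below 0.15 rad/s and contact force between the fingers and dish above 1 N and contact force between dish and stand below 0.1 N and contact force between dish and blue_carton below 0.1 N and contact force between dish and orange_carton below 0.1 N); the arm keeps its last pose, push and grip.
It fails at once if a ball leaves its place: the dish's black ring (35 mm from the axis) or the holder (20 mm) ((horizontal distance between blue_ball_center and dish above 0.035 m and horizontal distance between blue_ball_center and holder above 0.02 m) or (horizontal distance between orange_ball_center and dish above 0.035 m and horizontal distance between orange_ball_center and holder above 0.02 m)).
It fails at once if the robot touches a ball (contact force between any of the arm, the fingers and blue_ball above 0.3 N or contact force between any of the arm, the fingers and orange_ball above 0.3 N).
It fails at once if the dish is tilted more than 0.17 rad from level (angle between dish's own z axis and vertical above 0.17 rad).
It fails at once if the tape roll, glue jar or wrench is moved more than 25 mm (distance of any of tape_roll, glue_jar, wrench from where it was at the start of the episode above 0.025 m).
It also fails if it takes over 42 s, if anything falls off the work surface, if the arm or the gripper's body presses on something with over 40 N, if the wrist force passes 120 N, or if a joint passes its speed limit or range.

## Working session

There is one attempt and no reset: what is moved stays moved. The work goes in short steps, Python scripts to look and compute and a tool call to move; the robot and the scene stay as the last step left them, time stands still between calls to the robot, and variables do not carry over. Pictures are saved under pics/ and viewed, on a budget of 10 in all, crops included, one or two more only if the job needs it, and the job is handed in when it is done.

Besides the shell and the picture viewer there is one more tool, called after "Call:" as name(argument=value, ...) on one line, values as JSON. apply_moves: Moves the arm, as the interface text tells. Its arguments: {"type":"object","properties":{"targets":{"type":"array"},"force":{"type":"number"}},"required":["targets"]}

```bash
mkdir -p pics; ls
python3 - <<'E'
from workcell import r
import cv2,numpy as np,pickle
for n in ("top","scene"):
    c=r.camera(n); pickle.dump(c,open(n+".pkl","wb"))
    cv2.imwrite(f"pics/{n}1.png",c["frame"][:,:,::-1]); print(n,c["vertical_fov"],c["cx"],c["cy"],c["t"],np.round(c["R"],3).tolist())
print(r.observe(), r.grasp_offset)
E
```

```text
pics
top 43.76341106364278 264.1229469403887 185.27190434621468 [0.14458384 0.51572817 1.45336107] [[-0.029, -1.0, -0.01], [-0.981, 0.03, -0.194], [0.194, 0.004, -0.981]]
scene 54.52431855009522 250.66987650366664 194.81315308830554 [-0.40951591 -0.12631658  1.46602799] [[0.631, 0.776, -0.006], [0.52, -0.429, -0.739], [-0.576, 0.463, -0.674]]
{'time_s': 0.1, 'joint_positions': array([-1.47133506e+00,  2.91214081e-01, -1.54030415e-01,  1.12670282e+00,
        2.91533247e-05,  1.43146973e+00]), 'dq': array([ 0.00121172,  0.00058463,  0.00136806, -0.00172615,  0.0025064 ,
       -0.00084724]), 'joint_efforts': array([ 1.28613494e-03, -5.37977314e+01,  3.31920326e+01,  9.27540357e-03,
       -1.86107691e-04,  2.57373813e-05]), 'ee_pos': array([ 0.12413679, -0.50971982,  0.23080248]), 'orientation': array([ 9.92880844e-01,  1.19110448e-01,  2.60441529e-05, -5.75089984e-04]), 'wrist_force': array([ 0.44871926,  0.37266076, -0.64304334]), 'moment': array([0.00138064, 0.07528395, 0.06690975]), 'opening': 0.08524038886898819} 0.0187
```

View pics/top1.png

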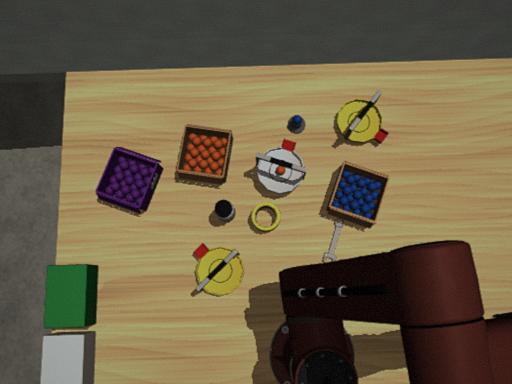

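View pics/scene1.png

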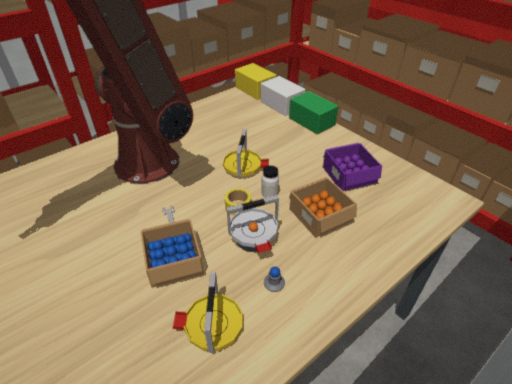

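The dish holds the orange ball at top (280,171). Its spout is at (289,145) and the black bar is near (281,164). The orange carton is at (205,154), to the left (+y), and the spare blue ball is at (296,122).

```bash
cat > h.py <<'E'
import numpy as np,cv2
def ray(c,p,z):
    f=c["frame"].shape[0]/2/np.tan(np.radians(c["vertical_fov"]/2))
    d=c["R"].T@np.array([(p[0]-c["cx"])/f,(p[1]-c["cy"])/f,1]); o=-c["R"].T@c["t"]
    return o+d*(z-o[2])/d[2]
def blobs(c,box,lo,hi,n=1):
    x0,y0,x1,y1=box; hsv=cv2.cvtColor(c["frame"],cv2.COLOR_RGB2HSV)[y0:y1,x0:x1]
    m=cv2.inRange(hsv,np.array(lo),np.array(hi)); k,l,s,ce=cv2.connectedComponentsWithStats(m)
    i=1+np.argsort(-s[1:,4])[:n]
    return [(ce[j]+[x0,y0],s[j,4],np.argwhere(l==j)[:,::-1]+[x0,y0]) for j in i]
E
python3 - <<'E'
import pickle,numpy as np,cv2
from h import *
T=pickle.load(open("top.pkl","rb"));S=pickle.load(open("scene.pkl","rb"))
np.set_printoptions(precision=4,suppress=True)
for n,c,b in (("top",T,(262,152,300,177)),("scene",S,(236,192,276,216))):
    ce,a,px=blobs(c,b,(0,0,0),(180,255,60))[0]
    P=np.array([ray(c,p,.154)[:2] for p in px]); m=P.mean(0); w,v=np.linalg.eigh(np.cov(P.T))
    print(n,"bar",ce,a,m,"dir",v[:,1],"half len",np.ptp(P@v[:,1])/2)
for n,c,b in (("top",T,(272,134,302,156)),("scene",S,(250,236,276,256))):
    ce,a,px=blobs(c,b,(0,150,60),(6,255,255))[0]; print(n,"spout",ce,a,ray(c,ce,.05))
for n,c,b in (("top",T,(270,160,292,180)),("scene",S,(244,218,264,236))):
    ce,a,px=blobs(c,b,(3,150,90),(20,255,255))[0]; print(n,"ball",ce,a,ray(c,ce,.055))
for n,c,b in (("top",T,(175,120,235,190)),("scene",S,(290,180,355,232))):
    px=np.vstack([q[2] for q in blobs(c,b,(3,200,110),(12,255,255),25)]); ce=(px.min(0)+px.max(0))/2;print(n,"carton",ce,px.mean(0),ray(c,px.mean(0),.05))
for n,p,z in (("blue carton",(358,193),.06),("glue top",(223,208),.11),("spare ball",(297,122),.06),("tape",(266,217),.04),("yellow",(359,121),.06)): print(n,ray(T,p,z))
for n,c,b in (("top",T,(240,120,320,215)),("scene",S,(205,175,295,265))):
    f=c["frame"][b[1]:b[3],b[0]:b[2],::-1]; g=cv2.resize(f,None,fx=4.4,fy=4.4,interpolation=cv2.INTER_CUBIC)[:400]; print(g.shape); globals()["g"+n]=g
cv2.imwrite("pics/crop1.png",np.hstack([gtop,gscene[:400]]))
E
```

```text
top bar [280.7232 162.5268] 112 [0.5665 0.0777] dir [0.3308 0.9437] half len 0.03411761206229744
scene bar [253.0893 204.2321] 112 [0.5732 0.0718] dir [0.2819 0.9594] half len 0.033535220172965244
top spout [287.991  144.8288] 111 [0.6496 0.0489 0.05  ]
scene spout [263.6364 247.2182] 110 [0.6481 0.0496 0.05  ]
top ball [280.5 169.5] 48 [0.5682 0.0759 0.055 ]
scene ball [252.6833 226.15  ] 60 [0.5672 0.0748 0.055 ]
top carton [205. 154.] [205.0952 153.2921] [0.63   0.3147 0.05  ]
scene carton [322.  204.5] [322.9783 204.25  ] [0.6342 0.3159 0.05  ]
blue carton [ 0.4845 -0.1623  0.06  ]
glue top [0.4426 0.254  0.11  ]
spare ball [0.7218 0.0176 0.06  ]
tape [0.4207 0.1262 0.04  ]
yellow [ 0.7187 -0.1811  0.06  ]
(400, 352, 3)
(396, 396, 3)Traceback (most recent call last):
  File "<stdin>", line 18, in <module>
    return _nx.concatenate(arrs, 1, dtype=dtype, casting=casting)
           ~~~~~~~~~~~~~~~^^^^^^^^^^^^^^^^^^^^^^^^^^^^^^^^^^^^^^^
ValueError: all the input array dimensions except for the concatenation axis must match exactly, but along dimension 0, the array at index 0 has size 400 and the array at index 1 has size 396
```

Call:
apply_moves(targets=[{"dx": 3.5, "dy": -2.8, "az": -3.5, "claw": 100}, {"dx": 3.7, "dy": -2.6, "az": -3.5}, {"dx": 3.8, "dy": -2.4, "az": -3.5}, {"dx": 3.9, "dy": -2.1, "az": -3.5}, {"dx": 4.1, "dy": -1.9, "az": -3.5}])

```text
schema error: expected keys dx, dy, dz, ax, ay, az, claw
```

Call:
apply_moves(targets=[{"dx": 3.5, "dy": -2.8, "dz": 0, "ax": 0, "ay": 0, "az": -3.5, "claw": 100}, {"dx": 3.7, "dy": -2.6, "dz": 0, "ax": 0, "ay": 0, "az": -3.5, "claw": 100}, {"dx": 3.8, "dy": -2.4, "dz": 0, "ax": 0, "ay": 0, "az": -3.5, "claw": 100}, {"dx": 3.9, "dy": -2.1, "dz": 0, "ax": 0, "ay": 0, "az": -3.5, "claw": 100}, {"dx": 4.1, "dy": -1.9, "dz": 0, "ax": 0, "ay": 0, "az": -3.5, "claw": 100}])

```text
time_s: 0.6
ee_pos: [0.2611, -0.329, 0.2286]
orientation: [0.963, 0.27, -0.0, -0.001]
wrist_force: [0.1, -0.7, -0.4]
opening: 0.0856
```

Call:
apply_moves(targets=[{"dx": 4.2, "dy": -1.6, "dz": 0, "ax": 0, "ay": 0, "az": -3.5, "claw": 100}, {"dx": 4.3, "dy": -1.4, "dz": 0, "ax": 0, "ay": 0, "az": -3.5, "claw": 100}, {"dx": 4.4, "dy": -1.1, "dz": 0, "ax": 0, "ay": 0, "az": -3.5, "claw": 100}, {"dx": 4.4, "dy": -0.9, "dz": 0, "ax": 0, "ay": 0, "az": -3.5, "claw": 100}, {"dx": 4.5, "dy": -0.6, "dz": 0, "ax": 0, "ay": 0, "az": -3.5, "claw": 100}])

```text
time_s: 1.1
ee_pos: [0.4004, -0.14, 0.2286]
orientation: [0.908, 0.418, 0.0, -0.001]
wrist_force: [1.0, -0.4, 0.2]
opening: 0.0854
```

Call:
apply_moves(targets=[{"dx": 4.5, "dy": -0.2, "dz": 0, "ax": 0, "ay": 0, "az": -3.5, "claw": 100}, {"dx": 4.5, "dy": 0.1, "dz": 0, "ax": 0, "ay": 0, "az": -3.5, "claw": 100}, {"dx": 4.5, "dy": 0.3, "dz": 0, "ax": 0, "ay": 0, "az": -3.5, "claw": 100}, {"dx": 4.0, "dy": 0.6, "dz": 0, "ax": 0, "ay": 0, "az": -3.5, "claw": 100}, {"dx": 3.5, "dy": 0.7, "dz": 0, "ax": 0, "ay": 0, "az": -3.5, "claw": 100}])

```text
time_s: 1.6
ee_pos: [0.5334, 0.0372, 0.2281]
orientation: [0.83, 0.558, -0.0, -0.001]
wrist_force: [0.7, -1.5, -0.3]
opening: 0.0853
```

```bash
cat > st.py <<'E'
from workcell import r; import numpy as np,sys
from scipy.spatial.transform import Rotation as R
o=r.observe(); M=R.from_quat(o["orientation"]).as_matrix(); p=o["ee_pos"]
def todo(x,y,z,psi):
    d=M.T@(np.array([x,y,z])-p); c,s=np.cos(np.radians(psi)),np.sin(np.radians(psi))
    G=np.array([[c,s,0],[s,-c,0],[0,0,-1.]])
    print("t %.2f"%o["time_s"],"p",p.round(4),"psi %.2f"%np.degrees(np.arctan2(M[1,0],M[0,0])),"q6 %.2f"%o["joint_positions"][5],"open %.4f"%o["opening"],"F",o["wrist_force"].round(1))
    print("d cm",(100*d).round(2),"rot deg",np.degrees(R.from_matrix(M.T@G).as_rotvec()).round(2))
if __name__=="__main__": todo(*map(float,sys.argv[1:]))
E
python3 st.py .568 .075 .2286 72
```

```text
t 1.60 p [0.5334 0.0372 0.2281] psi 67.82 q6 1.89 open 0.0853 F [ 0.7 -1.5 -0.3]
d cm [ 4.8   1.77 -0.05] rot deg [-0.12 -0.08 -4.18]
```

Call:
apply_moves(targets=[{"dx": 2.0, "dy": 0.7, "dz": 0, "ax": -0.1, "ay": -0.1, "az": -2.0, "claw": 100}, {"dx": 1.5, "dy": 0.5, "dz": 0, "ax": 0, "ay": 0, "az": -1.5, "claw": 100}, {"dx": 0.9, "dy": 0.4, "dz": 0, "ax": 0, "ay": 0, "az": -0.6, "claw": 100}, {"dx": 0.3, "dy": 0.1, "dz": 0, "ax": 0, "ay": 0, "az": 0, "claw": 100}, {"dx": 0, "dy": 0, "dz": 0, "ax": 0, "ay": 0, "az": 0, "claw": 100}])

```text
time_s: 2.1
ee_pos: [0.5676, 0.0812, 0.2256]
orientation: [0.807, 0.591, -0.002, -0.001]
wrist_force: [-0.0, -0.3, 0.2]
opening: 0.0858
```

```bash
python3 st.py .568 .075 .129 72
python3 - <<'E'
from workcell import r
import cv2
c=r.camera("wrist"); cv2.imwrite("pics/w1.png",c["frame"][:,:,::-1]); 
import pickle; pickle.dump(c,open("w.pkl","wb")); print(c["t"])
E
```

```text
t 2.10 p [0.5676 0.0812 0.2256] psi 72.48 q6 1.89 open 0.0858 F [-0.  -0.3  0.2]
d cm [-0.57  0.26  9.66] rot deg [-0.22  0.06  0.48]
[-0.51634781  0.19682685  0.45155849]
```

View pics/w1.png

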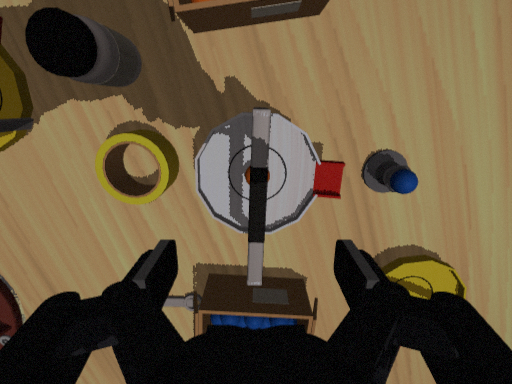

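The wrist view shows the bar from (261,108) to (255,285), with its black part around (258,205). The red spout is at (328,179) and the dish ring at about (258,172).

Run:
```python
import pickle,numpy as np
from h import *
np.set_printoptions(precision=4,suppress=True)
c=pickle.load(open("w.pkl","rb"))
ce,a,px=blobs(c,(240,165,275,250),(0,0,0),(180,255,45))[0]
P=np.array([ray(c,p,.156)[:2] for p in px]); w,v=np.linalg.eigh(np.cov(P.T)); print("bar black",ce,a,P.mean(0),v[:,1],np.degrees(np.arctan2(v[1,1],v[0,1])),(P.min(0)+P.max(0))/2)
a,b=ray(c,(261.5,108),.156),ray(c,(255,285),.156); print(a,b,(a+b)/2,np.degrees(np.arctan2(*(a-b)[1::-1])))
ce,a,px=blobs(c,(310,150,350,205),(0,150,60),(6,255,255))[0]; s=ray(c,ce,.05);print("spout",ce,s)
print("ring",ray(c,(258,172),.042))
ce,a,px=blobs(c,(240,160,275,190),(3,120,60),(20,255,255))[0];print("ball",ce,a,ray(c,ce,.055))
```

```text
bar black [257.0607 203.4432] 1268 [0.5678 0.0772] [0.3386 0.9409] 70.20936747510925 [0.5673 0.0759]
[0.594  0.1496 0.156 ] [0.542  0.0013 0.156 ] [0.568  0.0754 0.156 ] 70.67185988898125
spout [328.1667 176.8256] [0.649  0.0466 0.05  ]
ring [0.569 0.076 0.042]
ball [247.8235 175.8824] 51 [0.5569 0.0782 0.055 ]
```

Call:
apply_moves(targets=[{"dx": -0.4, "dy": 0.2, "dz": 0, "ax": -0.2, "ay": 0, "az": 1.5, "claw": 100}, {"dx": -0.1, "dy": 0, "dz": 1.0, "ax": 0, "ay": 0, "az": 0.7, "claw": 100}, {"dx": 0, "dy": 0, "dz": 2.0, "ax": 0, "ay": 0, "az": 0, "claw": 100}, {"dx": 0, "dy": 0, "dz": 1.0, "ax": 0, "ay": 0, "az": 0, "claw": 100}, {"dx": 0, "dy": 0, "dz": 0, "ax": 0, "ay": 0, "az": 0, "claw": 100}])

```text
time_s: 2.65
ee_pos: [0.5666, 0.0719, 0.1839]
orientation: [0.821, 0.571, -0.0, 0.001]
wrist_force: [-0.3, -0.0, 0.8]
opening: 0.0856
```

```bash
python3 st.py .568 .0758 .128 70.4
```

```text
t 2.65 p [0.5666 0.0719 0.1839] psi 69.68 q6 1.92 open 0.0856 F [-0.3 -0.   0.8]
d cm [ 0.42 -0.01  5.59] rot deg [ 0.04  0.08 -0.72]
```

Call:
apply_moves(targets=[{"dx": 0.2, "dy": 0, "dz": 1.0, "ax": 0, "ay": 0, "az": -0.5, "claw": 100}, {"dx": 0.1, "dy": 0, "dz": 1.8, "ax": 0, "ay": 0, "az": -0.2, "claw": 100}, {"dx": 0, "dy": 0, "dz": 1.5, "ax": 0, "ay": 0, "az": 0, "claw": 100}, {"dx": 0, "dy": 0, "dz": 0.6, "ax": 0, "ay": 0, "az": 0, "claw": 100}, {"dx": 0, "dy": 0, "dz": 0, "ax": 0, "ay": 0, "az": 0, "claw": 100}])

```text
time_s: 3.15
ee_pos: [0.5686, 0.0746, 0.1334]
orientation: [0.817, 0.577, 0.001, 0.001]
wrist_force: [-0.3, 1.2, -0.1]
opening: 0.0855
```

```bash
python3 st.py .568 .0758 .128 70.4
```

```text
t 3.15 p [0.5686 0.0746 0.1334] psi 70.42 q6 1.92 open 0.0855 F [-0.3  1.2 -0.1]
d cm [ 0.09 -0.09  0.54] rot deg [0.16 0.03 0.02]
```

Call:
apply_moves(targets=[{"dx": 0.1, "dy": -0.1, "dz": 0.4, "ax": 0, "ay": 0, "az": 0, "claw": 80}, {"dx": 0, "dy": 0, "dz": 0.1, "ax": 0, "ay": 0, "az": 0, "claw": 60}, {"dx": 0, "dy": 0, "dz": 0, "ax": 0, "ay": 0, "az": 0, "claw": 45}, {"dx": 0, "dy": 0, "dz": 0, "ax": 0, "ay": 0, "az": 0, "claw": 35}, {"dx": 0, "dy": 0, "dz": 0, "ax": 0, "ay": 0, "az": 0, "claw": 30}], force=20)

```text
time_s: 3.65
ee_pos: [0.5693, 0.0761, 0.1302]
orientation: [0.817, 0.577, 0.002, 0.002]
wrist_force: [-0.5, -0.2, 1.1]
opening: 0.0254
```

```bash
python3 st.py .568 .0758 .128 70.4;python3 - <<'E'
from workcell import r
import cv2
c=r.camera("wrist"); cv2.imwrite("pics/w2.png",c["frame"][:,:,::-1])
E
```

```text
t 3.65 p [0.5693 0.0761 0.1302] psi 70.44 q6 1.92 open 0.0254 F [-0.5 -0.2  1.1]
d cm [-0.07 -0.12  0.22] rot deg [ 0.34 -0.03  0.04]
```

View pics/w2.png

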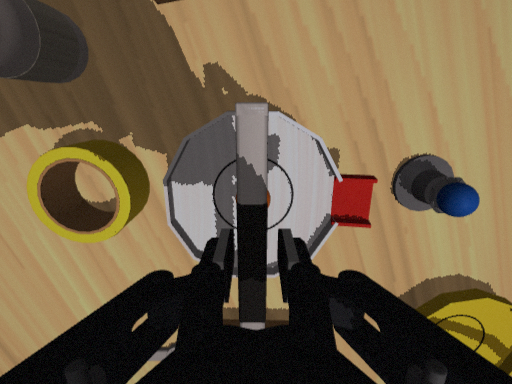

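Both fingers straddle the bar, which sits at x≈252 between finger edges at 235 and 278, so it is slightly nearer the left finger. I'll nudge about 1 mm and close gently.

Call:
apply_moves(targets=[{"dx": 0, "dy": -0.15, "dz": 0.15, "ax": 0.3, "ay": 0, "az": 0, "claw": 28}, {"dx": 0, "dy": 0, "dz": 0, "ax": 0, "ay": 0, "az": 0, "claw": 24}, {"dx": 0, "dy": 0, "dz": 0, "ax": 0, "ay": 0, "az": 0, "claw": 21}, {"dx": 0, "dy": 0, "dz": 0, "ax": 0, "ay": 0, "az": 0, "claw": 19}, {"dx": 0, "dy": 0, "dz": 0, "ax": 0, "ay": 0, "az": 0, "claw": 17}])

```text
time_s: 4.2
ee_pos: [0.5678, 0.0767, 0.1288]
orientation: [0.817, 0.577, 0.0, -0.0]
wrist_force: [-1.2, 1.1, 1.0]
opening: 0.0143
```

```bash
python3 st.py .568 .0758 .128 70.4
```

```text
t 4.20 p [0.5678 0.0767 0.1288] psi 70.44 q6 1.92 open 0.0143 F [-1.2  1.1  1. ]
d cm [-0.08  0.05  0.08] rot deg [ 0.01 -0.04  0.04]
```

Call:
apply_moves(targets=[{"dx": 0, "dy": 0, "dz": 0, "ax": 0, "ay": 0, "az": 0, "claw": 14}, {"dx": 0, "dy": 0, "dz": 0, "ax": 0, "ay": 0, "az": 0, "claw": 8}, {"dx": 0, "dy": 0, "dz": 0, "ax": 0, "ay": 0, "az": 0, "claw": 0}, {"dx": 0, "dy": 0, "dz": 0, "ax": 0, "ay": 0, "az": 0, "claw": 0}])

```text
time_s: 4.6
ee_pos: [0.5676, 0.0767, 0.1288]
orientation: [0.817, 0.577, 0.0, -0.0]
wrist_force: [-0.4, -0.4, 0.8]
opening: 0.0136
```

Call:
apply_moves(targets=[{"dx": 0, "dy": 0, "dz": 0, "ax": 0, "ay": 0, "az": 0, "claw": 0}, {"dx": 0, "dy": 0, "dz": 0, "ax": 0, "ay": 0, "az": 0, "claw": 0}], force=60)

```text
time_s: 4.8
ee_pos: [0.5676, 0.0767, 0.1289]
orientation: [0.817, 0.577, 0.0, -0.0]
wrist_force: [-0.1, -0.5, 0.3]
opening: 0.0127
```

```bash
python3 st.py .568 .0758 .128 70.4
```

```text
t 4.80 p [0.5676 0.0767 0.1289] psi 70.43 q6 1.92 open 0.0127 F [-0.1 -0.5  0.3]
d cm [-0.07  0.07  0.09] rot deg [ 0.   -0.04  0.03]
```

Call:
apply_moves(targets=[{"dx": 0, "dy": 0, "dz": -0.1, "ax": 0, "ay": 0, "az": 0, "claw": 0}, {"dx": 0, "dy": 0, "dz": -0.2, "ax": 0, "ay": 0, "az": 0, "claw": 0}, {"dx": 0, "dy": 0, "dz": -0.3, "ax": 0, "ay": 0, "az": 0, "claw": 0}, {"dx": 0, "dy": 0, "dz": -0.3, "ax": 0, "ay": 0, "az": 0, "claw": 0}, {"dx": 0, "dy": 0, "dz": -0.3, "ax": 0, "ay": 0, "az": 0, "claw": 0}])

```text
time_s: 5.3
ee_pos: [0.5666, 0.0766, 0.1403]
orientation: [0.817, 0.577, -0.001, -0.001]
wrist_force: [-0.1, 0.4, -2.3]
opening: 0.0128
```

```bash
python3 st.py .568 .0758 .209 70.4
python3 - <<'E'
from workcell import r
import cv2
c=r.camera("wrist"); cv2.imwrite("pics/w3.png",c["frame"][:,:,::-1])
E
```

```text
t 5.30 p [0.5666 0.0766 0.1403] psi 70.43 q6 1.92 open 0.0128 F [-0.1  0.4 -2.3]
d cm [-0.03  0.14 -6.87] rot deg [-0.14  0.02  0.03]
```

View pics/w3.png

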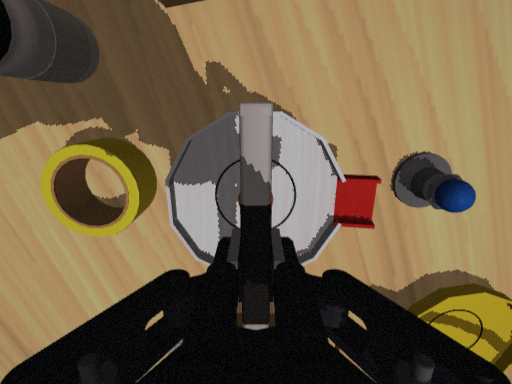

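The dish is lifted level and the ball is still under the bar at the ring's centre (256,195). Lifting on.

Call:
apply_moves(targets=[{"dx": 0, "dy": 0, "dz": -0.3, "ax": 0, "ay": 0, "az": 0, "claw": 0}, {"dx": 0, "dy": 0, "dz": -0.4, "ax": -0.1, "ay": 0, "az": 0, "claw": 0}, {"dx": 0, "dy": 0, "dz": -0.5, "ax": 0, "ay": 0, "az": 0, "claw": 0}, {"dx": 0, "dy": 0, "dz": -0.6, "ax": 0, "ay": 0, "az": 0, "claw": 0}, {"dx": 0, "dy": 0, "dz": -0.6, "ax": 0, "ay": 0, "az": 0, "claw": 0}])

```text
time_s: 5.85
ee_pos: [0.5666, 0.0766, 0.1665]
orientation: [0.817, 0.577, -0.0, -0.0]
wrist_force: [-0.1, -0.2, -3.8]
opening: 0.013
```

Call:
apply_moves(targets=[{"dx": 0, "dy": 0, "dz": -0.6, "ax": 0, "ay": 0, "az": 0, "claw": 0}, {"dx": 0, "dy": 0, "dz": -0.6, "ax": 0, "ay": 0, "az": 0, "claw": 0}, {"dx": 0, "dy": 0, "dz": -0.6, "ax": 0, "ay": 0, "az": 0, "claw": 0}, {"dx": 0, "dy": 0, "dz": -0.6, "ax": 0, "ay": 0, "az": 0, "claw": 0}, {"dx": 0, "dy": 0, "dz": -0.6, "ax": 0, "ay": 0, "az": 0, "claw": 0}])

```text
time_s: 6.35
ee_pos: [0.5669, 0.0766, 0.1998]
orientation: [0.817, 0.577, 0.0, 0.0]
wrist_force: [0.4, -0.5, -3.2]
opening: 0.0132
```

```bash
python3 st.py .568 .0758 .212 70.4
```

```text
t 6.35 p [0.5669 0.0766 0.1998] psi 70.43 q6 1.92 open 0.0132 F [ 0.4 -0.5 -3.2]
d cm [-0.04  0.13 -1.22] rot deg [0.02 0.01 0.03]
```

Call:
apply_moves(targets=[{"dx": 0, "dy": 0, "dz": -0.5, "ax": 0, "ay": 0, "az": 0, "claw": 0}, {"dx": 0, "dy": 0, "dz": -0.3, "ax": 0, "ay": 0, "az": 0, "claw": 0}, {"dx": 0, "dy": 0, "dz": -0.2, "ax": 0, "ay": 0, "az": 0, "claw": 0}, {"dx": 0, "dy": 0, "dz": -0.1, "ax": 0, "ay": 0, "az": 0, "claw": 0}, {"dx": 0, "dy": 0, "dz": 0, "ax": 0, "ay": 0, "az": 0, "claw": 0}])

```text
time_s: 6.85
ee_pos: [0.5672, 0.0766, 0.2125]
orientation: [0.817, 0.577, 0.0, 0.0]
wrist_force: [0.3, -0.0, -2.6]
opening: 0.0131
```

```bash
python3 st.py .568 .0758 .212 70.4
python3 - <<'E'
from workcell import r
import cv2
from h import *
c=r.camera("scene"); cv2.imwrite("pics/s2.png",c["frame"][:,:,::-1])
E
```

```text
t 6.85 p [0.5672 0.0766 0.2125] psi 70.43 q6 1.92 open 0.0131 F [ 0.3 -0.  -2.6]
d cm [-0.05  0.1   0.05] rot deg [ 0.07 -0.01  0.03]
```

View pics/s2.png

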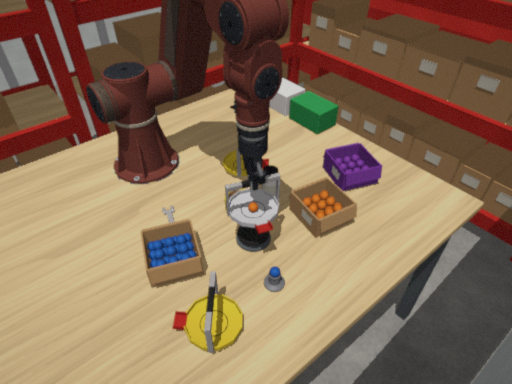

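The dish hangs level at z≈0.114, with the ball at its centre (254,207) and the bare stand below. Now the turn of about +95°, ramped (negative az).

Call:
apply_moves(targets=[{"dx": 0, "dy": 0, "dz": 0, "ax": 0, "ay": 0, "az": -0.5, "claw": 0}, {"dx": 0, "dy": 0, "dz": 0, "ax": 0, "ay": 0, "az": -1.0, "claw": 0}, {"dx": 0, "dy": 0, "dz": 0, "ax": 0, "ay": 0, "az": -1.5, "claw": 0}, {"dx": 0, "dy": 0, "dz": 0, "ax": 0, "ay": 0, "az": -2.0, "claw": 0}, {"dx": 0, "dy": 0, "dz": 0, "ax": 0, "ay": 0, "az": -2.0, "claw": 0}])

```text
time_s: 7.4
ee_pos: [0.5667, 0.0766, 0.2116]
orientation: [0.777, 0.629, -0.0, -0.0]
wrist_force: [0.8, -0.9, -2.5]
opening: 0.0128
```

Call:
apply_moves(targets=[{"dx": 0, "dy": 0, "dz": 0, "ax": 0, "ay": 0, "az": -2.5, "claw": 0}, {"dx": 0, "dy": 0, "dz": 0, "ax": 0, "ay": 0, "az": -2.5, "claw": 0}, {"dx": 0, "dy": 0, "dz": 0, "ax": 0, "ay": 0, "az": -2.5, "claw": 0}, {"dx": 0, "dy": 0, "dz": 0, "ax": 0, "ay": 0, "az": -2.5, "claw": 0}, {"dx": 0, "dy": 0, "dz": 0, "ax": 0, "ay": 0, "az": -2.5, "claw": 0}])

```text
time_s: 7.9
ee_pos: [0.5664, 0.0766, 0.2111]
orientation: [0.699, 0.716, -0.0, -0.0]
wrist_force: [0.4, 0.8, -3.1]
opening: 0.0132
```

```bash
python3 st.py .568 .0758 .212 165
```

```text
t 7.90 p [0.5664 0.0766 0.2111] psi 91.38 q6 1.55 open 0.0132 F [ 0.4  0.8 -3.1]
d cm [-0.08  0.16 -0.09] rot deg [-6.000e-02 -3.000e-02 -7.362e+01]
```

Call:
apply_moves(targets=[{"dx": 0, "dy": 0, "dz": 0, "ax": 0, "ay": 0, "az": -3, "claw": 0}, {"dx": 0, "dy": 0, "dz": 0, "ax": 0, "ay": 0, "az": -3, "claw": 0}, {"dx": 0, "dy": 0, "dz": 0, "ax": 0, "ay": 0, "az": -3, "claw": 0}, {"dx": 0, "dy": 0, "dz": 0, "ax": 0, "ay": 0, "az": -3, "claw": 0}, {"dx": 0, "dy": 0, "dz": 0, "ax": 0, "ay": 0, "az": -3, "claw": 0}])

```text
time_s: 8.4
ee_pos: [0.5662, 0.0766, 0.2106]
orientation: [0.592, 0.806, -0.001, -0.001]
wrist_force: [-0.3, -0.3, -2.8]
opening: 0.0131
```

Call:
apply_moves(targets=[{"dx": 0, "dy": 0, "dz": 0, "ax": 0, "ay": 0, "az": -3, "claw": 0}, {"dx": 0, "dy": 0, "dz": 0, "ax": 0, "ay": 0, "az": -3, "claw": 0}, {"dx": 0, "dy": 0, "dz": 0, "ax": 0, "ay": 0, "az": -3, "claw": 0}, {"dx": 0, "dy": 0, "dz": 0, "ax": 0, "ay": 0, "az": -3, "claw": 0}, {"dx": 0, "dy": 0, "dz": 0, "ax": 0, "ay": 0, "az": -3, "claw": 0}])

```text
time_s: 8.9
ee_pos: [0.5659, 0.0766, 0.2102]
orientation: [0.473, 0.881, -0.001, -0.001]
wrist_force: [-0.5, -0.5, -4.4]
opening: 0.0129
```

Call:
apply_moves(targets=[{"dx": 0, "dy": 0, "dz": 0, "ax": 0, "ay": 0, "az": -3, "claw": 0}, {"dx": 0, "dy": 0, "dz": 0, "ax": 0, "ay": 0, "az": -3, "claw": 0}, {"dx": 0, "dy": 0, "dz": 0, "ax": 0, "ay": 0, "az": -3, "claw": 0}, {"dx": 0, "dy": 0, "dz": 0, "ax": 0, "ay": 0, "az": -3, "claw": 0}, {"dx": 0, "dy": 0, "dz": 0, "ax": 0, "ay": 0, "az": -3, "claw": 0}])

```text
time_s: 9.4
ee_pos: [0.5657, 0.0766, 0.2097]
orientation: [0.346, 0.938, -0.001, -0.002]
wrist_force: [-0.3, -0.1, -2.6]
opening: 0.0128
```

```bash
python3 st.py .568 .0758 .212 165
```

```text
t 9.40 p [0.5657 0.0766 0.2097] psi 139.55 q6 0.71 open 0.0128 F [-0.3 -0.1 -2.6]
d cm [-0.23  0.09 -0.23] rot deg [ -0.11  -0.17 -25.45]
```

Call:
apply_moves(targets=[{"dx": 0, "dy": 0, "dz": 0, "ax": 0, "ay": 0, "az": -3, "claw": 0}, {"dx": 0, "dy": 0, "dz": 0, "ax": 0, "ay": 0, "az": -3, "claw": 0}, {"dx": 0, "dy": 0, "dz": 0, "ax": 0, "ay": 0, "az": -3, "claw": 0}, {"dx": 0, "dy": 0, "dz": 0, "ax": 0, "ay": 0, "az": -3, "claw": 0}, {"dx": 0, "dy": 0, "dz": 0, "ax": 0, "ay": 0, "az": -2.5, "claw": 0}])

```text
time_s: 9.9
ee_pos: [0.5655, 0.0766, 0.2092]
orientation: [0.215, 0.977, -0.001, -0.002]
wrist_force: [-1.2, 1.0, -4.3]
opening: 0.0132
```

Call:
apply_moves(targets=[{"dx": 0, "dy": 0, "dz": 0, "ax": 0, "ay": 0, "az": -2.5, "claw": 0}, {"dx": 0, "dy": 0, "dz": 0, "ax": 0, "ay": 0, "az": -2, "claw": 0}, {"dx": 0, "dy": 0, "dz": 0, "ax": 0, "ay": 0, "az": -1.5, "claw": 0}, {"dx": 0, "dy": 0, "dz": 0, "ax": 0, "ay": 0, "az": -1, "claw": 0}, {"dx": 0, "dy": 0, "dz": 0, "ax": 0, "ay": 0, "az": -0.5, "claw": 0}])

```text
time_s: 10.4
ee_pos: [0.5653, 0.0765, 0.2089]
orientation: [0.145, 0.989, -0.001, -0.002]
wrist_force: [-0.6, -0.3, -3.7]
opening: 0.0128
```

```bash
python3 st.py .568 .0758 .212 165
python3 - <<'E'
from workcell import r
import cv2,numpy as np,pickle
T=r.camera("top");S=r.camera("scene");pickle.dump((T,S),open("f.pkl","wb"))
g=[cv2.resize(c["frame"][y:y+130,x:x+130,::-1],(390,390),interpolation=cv2.INTER_CUBIC) for c,x,y in ((T,200,110),(S,210,140))]
cv2.imwrite("pics/f.png",np.hstack(g))
E
```

```text
t 10.40 p [0.5653 0.0765 0.2089] psi 163.33 q6 0.30 open 0.0128 F [-0.6 -0.3 -3.7]
d cm [-0.28  0.01 -0.31] rot deg [-0.1  -0.26 -1.67]
```

View pics/f.png

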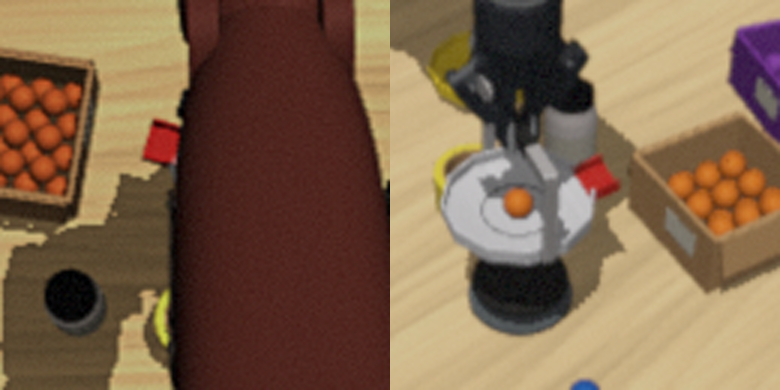

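The spout (scene crop 598,177) points at the orange carton, and the ball sits at the ring's centre (517,203). Checking with rays, then settling.

Call:
apply_moves(targets=[{"dx": 0, "dy": 0, "dz": 0, "ax": 0, "ay": 0, "az": -0.8, "claw": 0}, {"dx": 0, "dy": 0, "dz": 0, "ax": 0, "ay": -0.1, "az": -0.5, "claw": 0}, {"dx": 0, "dy": 0, "dz": 0, "ax": 0, "ay": 0, "az": 0, "claw": 0}, {"dx": 0, "dy": 0, "dz": 0, "ax": 0, "ay": 0, "az": 0, "claw": 0}, {"dx": 0, "dy": 0, "dz": 0, "ax": 0, "ay": 0, "az": 0, "claw": 0}])

```text
time_s: 11.0
ee_pos: [0.5653, 0.0766, 0.2089]
orientation: [0.133, 0.991, -0.001, -0.001]
wrist_force: [-0.3, 0.1, -2.5]
opening: 0.0129
```

```bash
python3 st.py .568 .0758 .212 165
python3 - <<'E'
from workcell import r
import numpy as np
from h import *
np.set_printoptions(precision=4,suppress=True)
o=r.observe(); p=o["ee_pos"][:2]; print("dq",o["dq"])
T=r.camera("top");S=r.camera("scene"); C=np.array([.632,.315])
for n,c,b in (("top",T,(240,140,265,170)),("scene",S,(400-390//1+390,185,425,215) if 0 else (390//1,0,391,1))):
    if n=="scene": b=(395,185,425,215); b=(210+(575-390)//3-3,140+150//3,210+(625-390)//3+3,140+205//3)
    ce,a,px=blobs(c,b,(0,150,60),(6,255,255))[0]; s=ray(c,ce,.135)[:2]
    u=(s-p)/np.linalg.norm(s-p); d=C-p; print(n,a,s,np.linalg.norm(s-p),"spout deg",np.degrees(np.arctan2(u[1],u[0])),"carton deg",np.degrees(np.arctan2(d[1],d[0])),"lateral",u[0]*d[1]-u[1]*d[0])
b=(240,195,265,220); ce,a,px=blobs(S,b,(3,150,90),(20,255,255))[0]; print("ball",a,ray(S,ce,.033+.1*0+.02+.08)[:2], "z assumed .133; tcp",p)
E
```

```text
t 11.00 p [0.5653 0.0766 0.2089] psi 164.66 q6 0.27 open 0.0129 F [-0.3  0.1 -2.5]
d cm [-0.28 -0.   -0.31] rot deg [-0.09 -0.15 -0.34]
dq [ 0.0004 -0.0005  0.0003  0.0018 -0.0011 -0.0009]
top 130 [0.5886 0.1577] 0.084412450350625 spout deg 73.98339103810217 carton deg 74.3698450295982 lateral 0.0016698765142695998
scene 120 [0.586  0.1594] 0.08541272966010979 spout deg 75.9559366104232 carton deg 74.3698450295982 lateral -0.006852714564166203
ball 62 [0.564  0.0766] z assumed .133; tcp [0.5653 0.0766]
```

All checks agree, so I'm handing in.

```bash
python3 -c "
from workcell import r
print(r.job_done())"
```

```text
the job is handed in; nothing more can be done
None
```

The job is handed in. The ball in the dish was orange. I gripped the handle bar, lifted the dish straight up about 80 mm, turned it about 94° so the spout faces the orange carton, and held it there over its stand. The hand-in gave no verdict.

The last checks, at 11.0 s, showed:
- **Height and position:** the underside is at about 0.11 m, worked out from the tool height. The dish is about 3 mm from where it started over the stand.
- **Level and still:** the tool is tilted less than 0.2°, and the joints are essentially at rest.
- **Ball:** it is about 1 mm from the dish's axis.
- **Spout:** the orange carton's centre lies 2 mm off the spout's centre line by the top camera and 7 mm by the scene camera. The two disagree slightly, but both are well within 50 mm.
- **Grip:** set to 60 N, with the fingers stopped on the bar at 13 mm and the wrist carrying roughly the dish's weight.

No check failed. I did not re-measure the tape roll, glue jar, wrench or spare ball at the end, but nothing in the force readings or pictures suggested they were touched.

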